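# Spent varnish bottle into the self-closing studio waste box

### The arm

A 6-joint arm with a two-finger parallel gripper is mounted at the origin on the work surface. World frame = base frame: x ahead of the robot, y to its left, z up, the work surface at z = 0. Lengths are in m, angles in degrees, forces in N, time in s.
With the tool pointing down it reaches from about 0.25 to 0.725 m from the base axis. Payload 9.7 kg.
Tool frame: the origin (TCP) lies on the centre line of the jaws, within the pads' length; the fingertips stand 19 mm ahead of it and the grasp point (between the pads) is the TCP; z points along the fingers, y is the direction in which the jaws open and shut (so a half turn about z gives the same grasp; the last joint's range is limited). The gripper opens to 85 mm and grips with 20 to 120 N. Pads are 22 mm wide; open, the fingers measure 114 mm over their backs; the gripper's body (76 mm by 85 mm) begins 54 mm behind the grasp point. The pads swing forward as they close: fully open they stand 13 mm farther back than shut.
Start: joints at [-69.328, 4.979, 10.078, 95.1, 0, 90], TCP at [0.194, -0.515, 0.222] pointing down, gripper open.
Joint ranges: [-179.16, 179.16], [-48.56, 103.87], [-65.8, 70.77], [-126.05, 130.52], [-82.76, 87.17], [-180, 180]. Speed limits (degrees/s): [127.2, 127.2, 147.25, 180, 180, 180].

### API

Orientations are given as [roll, pitch, yaw] about the fixed x, y, z axes, in that order (R = Rz(yaw) Ry(pitch) Rx(roll)).
In Python, from workcell import bot gives the robot as it stands.
- The arm moves only by the tool servo_tool, never from a script. Its argument "motion" is a list that holds one entry, the list of rows, each a list of 6 numbers: the shift along the tool's x, y, z in mm, then the turn, a rotation vector about the tool's x, y, z in rad. A call has 1 to 5 rows; each row shifts and turns the commanded pose from where the row before left it, along the tool's axes as they then stand; what a row does not reach is not made up. A row lasts 1/10 s, in which the tool goes at most 50 mm and 8.59 degrees, less where a joint would pass 70% of its speed; a pose out of reach is approached as far as the arm can. A call is refused whole if a number of a shift passes 50 or a number of a turn 0.15, either way. A call with a gripper value outside its range is refused whole. "gripper" is the finger opening in mm, from 0 to 85.4, set as the call begins (left out, the last holds). The fingers move at their own pace and stop on an object; "newtons" is the grip in N (left out, the last holds). Time passes only in rows, so rows that do not move let the fingers close. It gives the time, the measured TCP pose, the force and the opening at its end, in the units of the state.
- bot.get_obs(): the state, without advancing time (a new reading comes with each control period).
- bot.camera(name): name is "side" or "top"; returns a dict with "color" (384x512x3 uint8, red, green, blue), "fx", "fy", "cx", "cy" (pixels), "R" (3x3) and "t" (3): a world point X has camera coordinates R X + t. Camera axes: x right, y down, z forward; pixel columns grow to the right and rows downward; lengths in m; the calibration is good to about 2 mm. A picture is of the moment at which its call begins. There is no depth.
- bot.job_done(): hands the job in, once; it reports no verdict.
Trained networks look in a picture, given as the dict that the camera call returned (one of the last four; its "shot" number tells which), for a name from the list of things; names that differ only in an ending like _2 or _b are one class to them, and where a whole thing is asked for, a point or a joint stands for the part that bears it (a point fixed in the world has none). Each returns a list of dicts, best first, with "confidence" (0 to 1); they miss things now and then, are a little off and sometimes report something else, mostly with a low value. They report only what shows in the picture. A call takes as long as a camera call.
- bot.look_for(picture, label): "rect" ([left, top, width, height] in pixels, round what is visible of it).
The state is a dict: "time": time; "q": joint angles; "qd": joint speeds; "joint_efforts": joint torques, N m; "ee_pos": TCP position; "tcp_rot": TCP orientation; "wrist_force": force on the tool from outside, world axes, zero at the start; "torque": the same for the moment, N m; "opening": finger opening in m.
Only numpy, scipy, OpenCV 4.12 (cv2) and the standard library are available. Lean on these libraries where they do the work, as an engineer would, in place of code of your own. Each camera call takes 0.05 s, during which the arm holds its last target.

### The job

Clear the spent tall bottle into the self-closing waste box: push it upright down through the spring flap in the lid, keeping the gripper on it until at least half of the bottle is below the lid (do not drop it in from above), then let it go so that it falls inside and the flap swings fully shut behind it. Leave the short pot where it stands.

Things in the scene. Friction and masses are not known exactly. Their poses are not given: they have to be found in the camera images.
- bottle: The tall bottle to throw away: straight amber cylinder with a white screw cap of nearly the same diameter, 40 mm in diameter, 82 mm high (cap: top 18 mm), about 150 g, upright on the table. Origin: centre of its underside, z up its axis. Near it stand a short pot of the same make (pot) and a wide amber jar (68 mm diameter, 60 mm high); the three change places.
- pot: The short pot to leave alone: same amber body, white cap and 40 mm diameter as the bottle, but only 42 mm high. Origin: centre of its underside.
- port (a point): Centre of the opening in the flat lid of a fixed grey metal waste box, at the lid's upper face, 180 mm above the table. z up, x from the flap's hinge to its free edge, y along the hinge. Opening 86 mm (x) by 120 mm (y). Box 200 (x) by 180 (y) by 180 mm high, empty, floor 4 mm thick, centred under the port. Two hinge knuckles stand 6 mm above the lid beside the opening on the -x side.
- flap (a joint): Bright steel flap, 3 mm thick, flush with the lid and filling the opening. Angle (rad): 0 shut, up to 1.4 swung down into the box. Hinged 42 mm from the port's centre on the port's -x side, it reaches 82 mm below the lid when hanging down. A weak spring holds it shut (about 1 N at its middle starts to open it) and swings it shut again.

How it is judged:
By the outcome, as a careful person would: the job done as asked, in the order asked, and still so for the second after the job is handed in, with the robot touching nothing.
It also fails if it takes over 38 s, if anything falls off the work surface, if the arm or the gripper's body presses on something with over 40 N, if the wrist force passes 120 N, or if a joint passes its speed limit or range.

## Working session

There is one attempt and no reset: what is moved stays moved. The work goes in short steps, Python scripts to look and compute and a tool call to move; the robot and the scene stay as the last step left them, time stands still between calls to the robot, and variables do not carry over. Pictures are saved under pics/ and viewed, and the job is handed in when it is done.

Besides the shell and the picture viewer there is one more tool, called after ">>>" as name(argument=value, ...) on one line, values as JSON. servo_tool: Moves the arm, as the interface text tells. Its arguments: {"type":"object","properties":{"motion":{"type":"array","items":{"type":"array","items":{"type":"array","items":{"type":"number"}}}},"gripper":{"type":"number"},"newtons":{"type":"number"}},"required":["motion"]}

```bash
mkdir -p pics; ls
cat > h.py <<'E'
import numpy as np, cv2, json
from workcell import bot
def save(c,name): cv2.imwrite('pics/'+name, c['color'][:,:,::-1])
def proj(c,X):
    p=np.array(c['R'])@np.array(X)+np.array(c['t']); return np.array([c['fx']*p[0]/p[2]+c['cx'],c['fy']*p[1]/p[2]+c['cy']])
def ray(c,uv):
    R=np.array(c['R']);t=np.array(c['t']); d=R.T@np.array([(uv[0]-c['cx'])/c['fx'],(uv[1]-c['cy'])/c['fy'],1]); return -R.T@t, d/np.linalg.norm(d)
def tri(rs):
    A=np.zeros((3,3));b=np.zeros(3)
    for o,d in rs: P=np.eye(3)-np.outer(d,d);A+=P;b+=P@o
    X=np.linalg.solve(A,b); return X,[np.linalg.norm((np.eye(3)-np.outer(d,d))@(X-o)) for o,d in rs]
def atz(c,uv,z):
    o,d=ray(c,uv); return o+d*(z-o[2])/d[2]
E
python3 - <<'E'
from h import *
for n in ('side','top'):
    c=bot.camera(n); save(c,n+'0.png')
    print(n,c['fx'],c['cx'],c['cy'],'pos',ray(c,(0,0))[0], 'fwd',np.array(c['R'])[2], 'right',np.array(c['R'])[0])
    for l in ('bottle','pot','port','flap'):
        print(l,[( [round(v) for v in r['rect']],round(r['confidence'],2)) for r in bot.look_for(c,l)][:4])
print(bot.get_obs())
E
```

```text
pics
side 353.46627847129315 252.81425067709787 189.57016197613783 pos [0.2062133  0.43781553 0.62675979] fwd [ 0.49199949 -0.60241933 -0.62851209] right [-0.78158495 -0.62364    -0.01407548]
bottle [([339, 169, 17, 36], 0.79)]
pot [([254, 179, 12, 19], 0.63)]
port [([134, 197, 154, 179], 0.75), ([336, 171, 22, 32], 0.57)]
flap [([165, 222, 81, 58], 0.58)]
top 381.9810790298425 254.16904122256372 191.39016714917923 pos [ 0.44018982 -0.00426456  0.92181864] fwd [ 0.14210212 -0.04449694 -0.98885136] right [-0.01401372 -0.99897941  0.04293886]
bottle [([347, 221, 26, 18], 0.58)]
pot [([291, 142, 22, 19], 0.79)]
port [([84, 142, 128, 125], 0.59)]
flap [([112, 176, 65, 56], 0.72)]
{'time': 0.5, 'q': array([-6.93290571e+01,  4.98094363e+00,  1.00767175e+01,  9.50998424e+01,
        2.67827286e-04,  8.99994644e+01]), 'qd': array([ 0.08780234, -0.07240931,  0.03281454,  0.10942057, -0.03394853,
       -0.04090283]), 'joint_efforts': array([ 7.75336084e-04, -5.19649279e+01,  4.64543259e+01,  1.74267330e-03,
        4.69814574e-05,  6.11573213e-06]), 'ee_pos': array([ 0.19414686, -0.51457996,  0.22185111]), 'tcp_rot': array([-1.79995931e+02, -2.67865321e-04,  2.06714785e+01]), 'wrist_force': array([-0.47643719,  0.68165591, -0.68820048]), 'torque': array([-0.00839657,  0.02394031,  0.01138141]), 'opening': 0.0854323181322232}
```

View pics/side0.png

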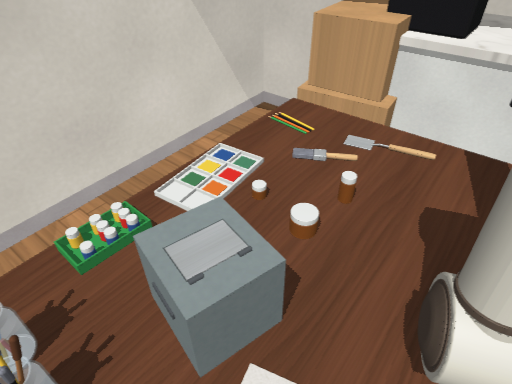

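View pics/top0.png

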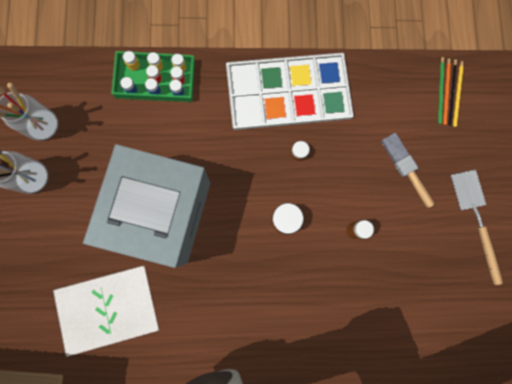

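The side view shows the tall bottle at about (347,187), the pot at (259,189), the jar at (305,221), and the box with its flap around (205,250). In the top view they are at (364,229), (301,149), (288,218) and (145,205). The flap's knuckles are on its lower side in the top image, towards the robot. Next I enlarge these areas for measuring.

Run:
```python
from h import *
s=bot.camera('side');t=bot.camera('top')
def crop(c,x,y,w,h,k): return cv2.resize(c['color'][y:y+h,x:x+w,::-1],None,fx=k,fy=k,interpolation=cv2.INTER_CUBIC)
cv2.imwrite('pics/z_top.png',np.hstack([crop(t,80,140,135,130,4)[:, :540],np.vstack([crop(t,340,205,50,50,5),crop(t,275,130,50,50,5)[:270]])]))
cv2.imwrite('pics/z_side.png',np.hstack([crop(s,130,195,160,130,3.5),np.vstack([crop(s,325,160,45,50,4.5),crop(s,240,170,45,50,4.5)])]))if False else None
cv2.imwrite('pics/z_side.png',crop(s,130,195,160,120,5))
cv2.imwrite('pics/z_bot.png',crop(s,325,160,50,50,10))
# white caps
for n,c in (('side',s),('top',t)):
    g=c['color'].astype(int); m=((g.min(2)>150)&(g.max(2)-g.min(2)<40)).astype(np.uint8)
    k,l,st,ce=cv2.connectedComponentsWithStats(m)
    for i in range(1,k):
        if 30<st[i,4]<1500: print(n,st[i],ce[i].round(2))
```

```text
Traceback (most recent call last):
ValueError: all the input array dimensions except for the concatenation axis must match exactly, but along dimension 0, the array at index 0 has size 520 and the array at index 1 has size 500
```

Run:
```python
from h import *
s=bot.camera('side');t=bot.camera('top')
def crop(c,x,y,w,h,k): return cv2.resize(c['color'][y:y+h,x:x+w,::-1],None,fx=k,fy=k,interpolation=cv2.INTER_CUBIC)
cv2.imwrite('pics/z_top.png',crop(t,80,140,135,130,4.5))
cv2.imwrite('pics/z_side.png',crop(s,130,195,160,120,5))
cv2.imwrite('pics/z_bot.png',np.hstack([crop(s,325,160,40,50,9),crop(t,340,205,50,50,9)[:450]]))
for n,c in (('side',s),('top',t)):
    g=c['color'].astype(int); m=((g.min(2)>150)&(g.max(2)-g.min(2)<40)).astype(np.uint8)
    k,l,st,ce=cv2.connectedComponentsWithStats(m)
    for i in range(1,k):
        if 30<st[i,4]<1500: print(n,st[i],ce[i].round(2))
```

```text
side [485   0  27  17 375] [499.42   7.2 ]
side [344 135  45  15 286] [360.29 142.  ]
side [314 149  12   9  95] [319.35 152.95]
side [342 171  15  14 172] [348.65 177.13]
side [252 180  14  12 139] [258.45 185.12]
side [111 202  26  23 278] [123.5  212.87]
side [291 203  28  23 518] [304.16 213.63]
side [ 89 214  27  25 302] [101.98 225.58]
side [ 65 227  13  12 110] [ 70.88 232.15]
side [ 80 241  12  12 117] [ 85.35 246.27]
side [  7 321   9  10  36] [ 11.19 325.44]
side [ 18 334  17  48 382] [ 26.6 349.9]
side [  3 350  13  22 110] [ 10.52 361.75]
side [241 364  55  20 586] [262.33 376.53]
top [123  51  12  12 108] [128.36  56.36]
top [147  53  12  11 103] [152.6   57.78]
top [172  54  11  11 101] [176.86  58.99]
top [146  65  12  12 107] [151.6   70.69]
top [171  66  11  12 106] [175.92  71.79]
top [121  77  11  12 107] [126.04  82.36]
top [145  78  12  12 107] [150.66  83.76]
top [170  79  11  12 104] [175.1   85.01]
top [ 27 111  29  28 416] [ 42.65 125.34]
top [292 141  17  17 220] [300.21 148.91]
top [397 156  20  19 229] [406.48 164.85]
top [ 16 163  30  29 481] [ 32.56 177.29]
top [452 171  33  56 901] [468.54 190.71]
top [273 203  30  30 701] [287.54 217.93]
top [  85  210   76   49 1403] [117.04 238.31]
top [355 220  19  18 255] [363.83 228.95]
top [154 250  17  13  69] [161.71 257.3 ]
```

View pics/z_top.png

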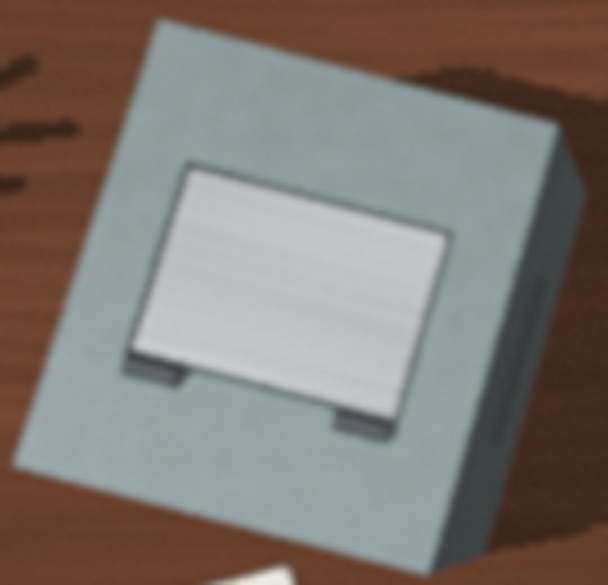

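View pics/z_side.png

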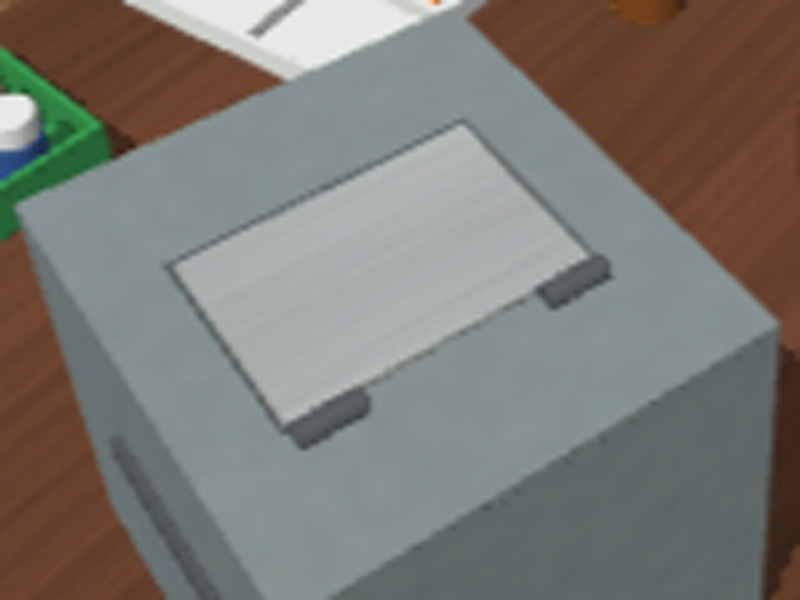

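View pics/z_bot.png

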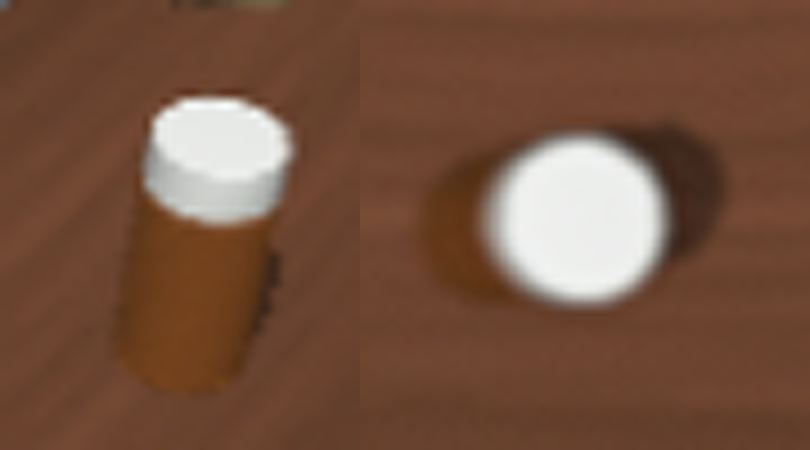

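Run:
```python
from h import *
s=bot.camera('side');t=bot.camera('top')
def P(x,y,k,ox,oy): return np.array([(x+.5)/k-.5+ox,(y+.5)/k-.5+oy])
T=lambda x,y:P(x,y,4.5,80,140)
S=lambda x,y:P(x,y,5,130,195)
pts={'FL':((188,163),(168,265)),'FR':((451,235),(465,122)),'HR':((395,418),(592,258)),'HL':((132,350),(285,430)),
'lidFL':((158,18),(17,208)),'lidFR':((560,122),(465,15)),'lidHR':((432,575),(778,325))}
X={}
for n,(a,b) in pts.items():
    X[n],e=tri([ray(t,T(*a)),ray(s,S(*b))]); print(n,X[n].round(4),np.round(e,4), 'top@.18',atz(t,T(*a),.18).round(4),'side@.18',atz(s,S(*b),.18).round(4))
c=np.mean([X[k] for k in('FL','FR','HR','HL')],0);xd=(X['FL']+X['FR']-X['HL']-X['HR'])/2
print('c',c,'xd',xd,np.linalg.norm(xd),'yaw',np.degrees(np.arctan2(xd[1],xd[0])), 'lid mid',(X['lidFL']+X['lidHR'])/2)
b,e=tri([ray(t,(364,228.8)),ray(s,(349.1,175.1))]); print('bottle top',b,e, atz(t,(364,228.8),.082),atz(s,(349.1,175.1),.082))
p,e=tri([ray(t,(300.4,149)),ray(s,(258.9,183.5))]); print('pot',p,e)
j,e=tri([ray(t,(287.6,218)),ray(s,(304.5,211.8))]); print('jar',j,e)
g=t
for z in(0,.082):print('px check side bottle',proj(s,[*b[:2],z]),proj(t,[*b[:2],z]))
```

```text
FL [0.5801 0.2214 0.1778] [0.0003 0.0003] top@.18 [0.5794 0.2205 0.18  ] side@.18 [0.5785 0.2226 0.18  ]
FR [0.5479 0.1079 0.1773] [0.0005 0.0005] top@.18 [0.5471 0.1072 0.18  ] side@.18 [0.5463 0.1101 0.18  ]
HR [0.4691 0.1306 0.1773] [0.0006 0.0006] top@.18 [0.4686 0.1298 0.18  ] side@.18 [0.468  0.1328 0.18  ]
HL [0.4996 0.2428 0.1766] [0.0007 0.0007] top@.18 [0.4987 0.2412 0.18  ] side@.18 [0.498  0.2446 0.18  ]
lidFL [0.6445 0.2364 0.1766] [0.0005 0.0005] top@.18 [0.6439 0.2357 0.18  ] side@.18 [0.6407 0.2377 0.18  ]
lidFR [0.5962 0.0598 0.1723] [0.0024 0.0024] top@.18 [0.5967 0.0605 0.18  ] side@.18 [0.5873 0.0653 0.18  ]
lidHR [0.4034 0.1145 0.1756] [0.0011 0.0011] top@.18 [0.4026 0.1132 0.18  ] side@.18 [0.4025 0.1182 0.18  ]
c [0.52414915 0.17570235 0.17726006] xd [ 0.07962492 -0.02203237  0.00062411] 0.08261926277113667 yaw -15.466867211567738 lid mid [0.52394467 0.175463   0.1761262 ]
bottle top [ 0.47530613 -0.28604647  0.0784339 ] [np.float64(9.499717531469963e-05), np.float64(9.499717531481552e-05)] [ 0.4750724  -0.28489721  0.082     ] [ 0.47363686 -0.2812873   0.082     ]
pot [ 0.66870166 -0.15560191  0.03954639] [np.float64(0.0004485358988914643), np.float64(0.0004485358988915205)]
jar [ 0.50296298 -0.1184683   0.0561377 ] [np.float64(0.00022224517721835556), np.float64(0.00022224517721831176)]
px check side bottle [344.60949456 198.24564813] [353.42743884 230.23976467]
px check side bottle [349.35558336 173.99014953] [364.50476355 228.6880566 ]
```

Heights read about 3 mm low everywhere, which fits the calibration. The flap measures 83 mm and the lid and flap centres agree. So I take the port at (0.524, 0.1755) with yaw −15.5°, and the bottle at (0.4745, −0.284). Now I move above the bottle.

>>> servo_tool(motion=[[[34,-12,0,0,0,0],[34,-12,0,0,0,0],[34,-12,0,0,0,0],[34,-12,0,0,0,0],[34,-12,0,0,0,0]]], gripper=85, newtons=40)

```text
time: 1.3
ee_pos: [0.3329, -0.3974, 0.222]
tcp_rot: [180.0, -0.0, 20.7]
wrist_force: [-0.5, 0.1, 0.0]
opening: 0.0852
```

>>> servo_tool(motion=[[[34,-12,0,0,0,0],[34,-12,0,0,0,0],[34,-11,0,0,0,0],[34,-11,0,0,0,0],[34,-11,0,0,0,0]]])

```text
time: 1.8
ee_pos: [0.472, -0.284, 0.222]
tcp_rot: [180.0, -0.0, 20.7]
wrist_force: [-0.2, -1.5, -0.1]
opening: 0.0849
```

>>> servo_tool(motion=[[[0,0,0,0,0,0]]])

```text
time: 1.9
ee_pos: [0.4734, -0.2827, 0.2214]
tcp_rot: [-180.0, -0.0, 20.9]
wrist_force: [-0.9, 0.6, 0.7]
opening: 0.085
```

```bash
cat > st.py <<'E'
from h import *
import sys
def st(tgt=None):
    o=bot.get_obs(); print('t',o['time'],'q',o['q'].round(1),'pos',o['ee_pos'].round(4),'rpy',np.round(o['tcp_rot'],2),'F',o['wrist_force'].round(1),'open',o['opening'])
    if tgt is not None:
        from scipy.spatial.transform import Rotation as R
        Rm=R.from_euler('xyz',o['tcp_rot'],degrees=True).as_matrix()
        print('tool delta mm',((Rm.T@(np.array(tgt)-o['ee_pos']))*1000).round(1))
if __name__=='__main__':
    st([float(a) for a in sys.argv[1:4]] if len(sys.argv)>3 else None)
E
python3 st.py 0.4745 -0.284 0.057
```

```text
t 1.9 q [-30.9   5.2  10.2  95.1   0.  128.3] pos [ 0.4734 -0.2827  0.2214] rpy [-1.7996e+02 -2.0000e-02  2.0880e+01] F [-0.9  0.6  0.7] open 0.08500487307261463
tool delta mm [  0.5   1.8 164.4]
```

>>> servo_tool(motion=[[[0,0,6,0,0,-0.147],[0,0,6,0,0,-0.147],[0,0,6,0,0,-0.147],[0,0,6,0,0,-0.147],[0,0,6,0,0,-0.147]]])

```text
time: 2.4
ee_pos: [0.4705, -0.2855, 0.1917]
tcp_rot: [180.0, 0.0, 63.1]
wrist_force: [-0.2, 0.0, -0.7]
opening: 0.0853
```

>>> servo_tool(motion=[[[0,0,6,0,0,-0.147],[0,0,6,0,0,-0.147],[0,0,6,0,0,-0.147],[0,0,6,0,0,-0.147],[0,0,6,0,0,-0.147]]])

```text
time: 2.9
ee_pos: [0.4705, -0.2855, 0.1617]
tcp_rot: [-180.0, 0.0, 105.2]
wrist_force: [-0.6, -0.3, 0.1]
opening: 0.085
```

>>> servo_tool(motion=[[[0,0,6,0,0,-0.147],[0,0,6,0,0,-0.147],[0,0,6,0,0,-0.147],[0,0,6,0,0,-0.147],[0,0,6,0,0,-0.147]]])

```text
time: 3.4
ee_pos: [0.4705, -0.2855, 0.1317]
tcp_rot: [-180.0, -0.0, 147.3]
wrist_force: [0.2, 0.3, 0.5]
opening: 0.0853
```

>>> servo_tool(motion=[[[0,0,6,0,0,-0.147],[0,0,6,0,0,-0.147],[0,0,0,0,0,0],[0,0,0,0,0,0]]])

```text
time: 3.8
ee_pos: [0.4707, -0.2853, 0.12]
tcp_rot: [-180.0, -0.0, 163.6]
wrist_force: [-0.3, 0.7, -0.6]
opening: 0.0851
```

Run:
```python
from st import *
st([.4745,-.284,.057])
s=bot.camera('side');t=bot.camera('top')
def crop(c,x,y,w,h,k): return cv2.resize(c['color'][y:y+h,x:x+w,::-1],None,fx=k,fy=k,interpolation=cv2.INTER_CUBIC)
cv2.imwrite('pics/pre.png',np.hstack([crop(s,290,110,120,110,3.3),crop(t,310,170,120,110,3.3)]))
```

```text
t 3.8 q [-31.2   4.2  -2.   83.8  -0.  -14.8] pos [ 0.4707 -0.2853  0.12  ] rpy [-1.8000e+02 -1.0000e-02  1.6358e+02] F [-0.3  0.7 -0.6] open 0.0850694141386075
tool delta mm [-3.3  2.4 63. ]
```

View pics/pre.png

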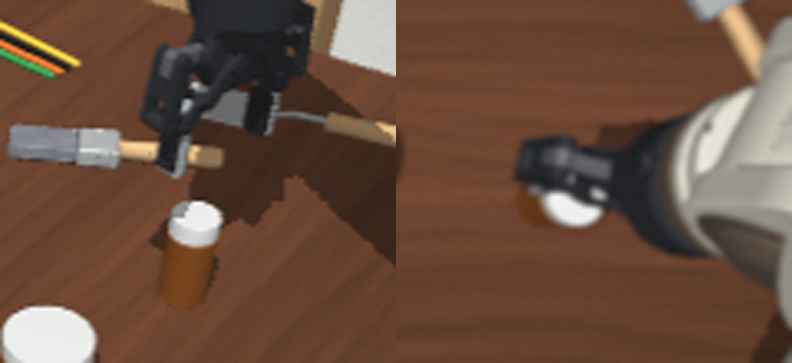

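The fingers straddle the bottle's line. I correct the offset and go down.

>>> servo_tool(motion=[[[-3.3,2.4,0,0,0,-0.015],[0,0,12,0,0,0],[0,0,15,0,0,0],[0,0,15,0,0,0],[0,0,12,0,0,0]]])

```text
time: 4.4
ee_pos: [0.4741, -0.2833, 0.0635]
tcp_rot: [180.0, -0.1, 164.7]
wrist_force: [-0.8, 0.3, -0.1]
opening: 0.085
```

>>> servo_tool(motion=[[[0,0,9,0,0,0],[0,0,0,0,0,0]]])

```text
time: 4.6
ee_pos: [0.474, -0.2832, 0.0551]
tcp_rot: [180.0, -0.1, 164.7]
wrist_force: [0.2, 0.6, -0.4]
opening: 0.0848
```

Run:
```python
from st import *
st([.4745,-.284,.057])
s=bot.camera('side');t=bot.camera('top')
def crop(c,x,y,w,h,k): return cv2.resize(c['color'][y:y+h,x:x+w,::-1],None,fx=k,fy=k,interpolation=cv2.INTER_CUBIC)
cv2.imwrite('pics/pre2.png',np.hstack([crop(s,290,110,120,110,3.3),crop(t,310,170,120,110,3.3)]))
```

```text
t 4.6 q [-30.9   5.5  -7.8  76.8  -0.  -15.6] pos [ 0.474  -0.2832  0.0551] rpy [ 1.7996e+02 -1.4000e-01  1.6471e+02] F [ 0.2  0.6 -0.4] open 0.08479214862698033
tool delta mm [-0.7 -0.6 -1.9]
```

View pics/pre2.png

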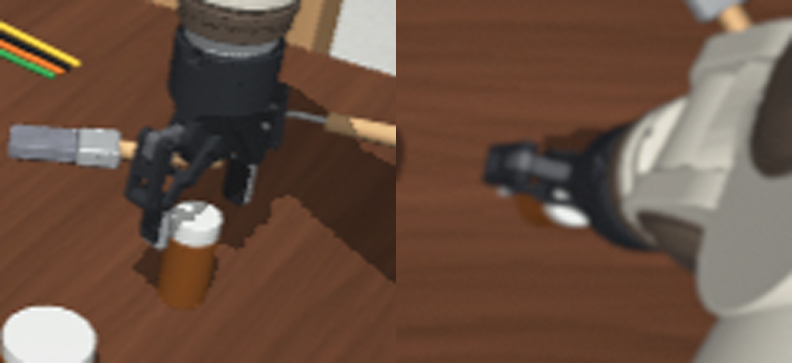

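The bottle stands between the open fingers. I close on it.

>>> servo_tool(motion=[[[0,0,0,0,0,0],[0,0,0,0,0,0],[0,0,0,0,0,0],[0,0,0,0,0,0],[0,0,0,0,0,0]]], gripper=30, newtons=40)

```text
time: 5.2
ee_pos: [0.4752, -0.284, 0.0576]
tcp_rot: [-180.0, 0.1, 164.7]
wrist_force: [0.6, -0.4, 4.7]
opening: 0.0371
```

>>> servo_tool(motion=[[[0,0,0,0,0,0],[0,0,0,0,0,0],[0,0,0,0,0,0]]])

```text
time: 5.5
ee_pos: [0.4752, -0.284, 0.0576]
tcp_rot: [-180.0, 0.1, 164.7]
wrist_force: [-0.3, -0.1, 5.0]
opening: 0.0372
```

>>> servo_tool(motion=[[[0,0,-5,0,0,0],[0,0,-15,0,0,0],[0,0,-25,0,0,0],[0,0,-30,0,0,0],[0,0,-35,0,0,0]]])

```text
time: 6.0
ee_pos: [0.4743, -0.2833, 0.1681]
tcp_rot: [180.0, -0.1, 164.7]
wrist_force: [0.5, 0.2, -1.7]
opening: 0.0373
```

Run:
```python
from st import *
st([.524,.1755,.285])
s=bot.camera('side')
def crop(c,x,y,w,h,k): return cv2.resize(c['color'][y:y+h,x:x+w,::-1],None,fx=k,fy=k,interpolation=cv2.INTER_CUBIC)
cv2.imwrite('pics/lift.png',crop(s,250,40,200,190,3))
```

```text
t 6.0 q [-30.9   4.6   3.7  89.2   0.  -15.6] pos [ 0.4743 -0.2833  0.1681] rpy [ 1.7998e+02 -8.0000e-02  1.6472e+02] F [ 0.5  0.2 -1.7] open 0.037276304559149466
tool delta mm [  73.1  455.8 -116.6]
```

View pics/lift.png

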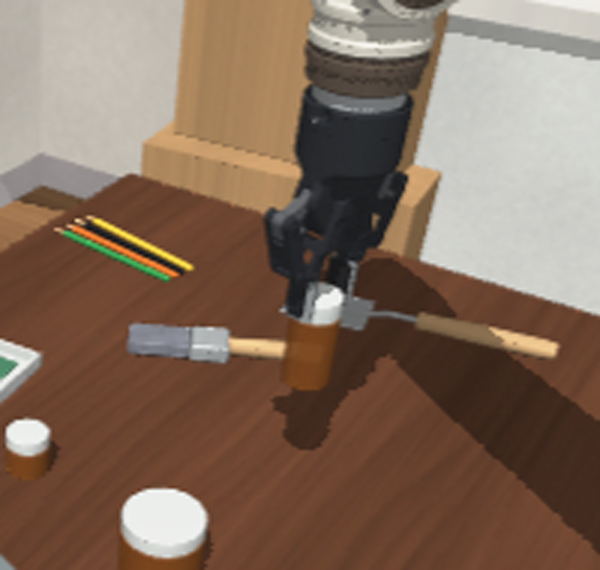

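The bottle is lifted and hangs upright, with the pads on its cap and upper body. I carry it to above the port.

>>> servo_tool(motion=[[[6,30,-20,0,0,0],[6,36,-25,0,0,0],[6,38,-25,0,0,0],[6,38,-25,0,0,0],[6,38,-20,0,0,0]]])

```text
time: 6.55
ee_pos: [0.4931, -0.1007, 0.2842]
tcp_rot: [180.0, 0.1, 164.7]
wrist_force: [0.4, -0.3, -2.3]
opening: 0.0372
```

>>> servo_tool(motion=[[[6,38,0,0,0,0],[6,38,0,0,0,0],[6,38,0,0,0,0],[6,38,0,0,0,0],[6,38,0,0,0,0]]])

```text
time: 7.05
ee_pos: [0.5142, 0.0906, 0.2827]
tcp_rot: [180.0, 0.0, 164.7]
wrist_force: [1.2, -0.1, -1.7]
opening: 0.0372
```

>>> servo_tool(motion=[[[6,38,0,0,0,0],[6,34,0,0,0,0],[0,10,0,0,0,0],[0,0,0,0,0,0]]])

```text
time: 7.45
ee_pos: [0.5244, 0.1724, 0.2819]
tcp_rot: [-180.0, -0.0, 164.8]
wrist_force: [0.4, -0.7, -2.1]
opening: 0.0372
```

Run:
```python
from st import *
st([.524,.1755,.255])
s=bot.camera('side');t=bot.camera('top')
save(s,'over_s.png')
def crop(c,x,y,w,h,k): return cv2.resize(c['color'][y:y+h,x:x+w,::-1],None,fx=k,fy=k,interpolation=cv2.INTER_CUBIC)
cv2.imwrite('pics/over.png',np.hstack([crop(s,120,130,180,200,2.2),crop(t,60,120,180,200,2.2)]))
for c in (s,t): print(bot.look_for(c,'bottle')[:2])
```

```text
t 7.45 q [ 18.2   7.2  19.2 102.1   0.   33.4] pos [0.5244 0.1724 0.2819] rpy [-1.7998e+02 -2.0000e-02  1.6484e+02] F [ 0.4 -0.7 -2.1] open 0.037164832725565686
tool delta mm [ 1.2  2.9 26.9]
[{'rect': [188.5, 182.0, 29.2, 52.6], 'confidence': 0.61}]
[{'rect': [124.9, 207.7, 20.5, 2.2], 'confidence': 0.67}]
```

View pics/over.png

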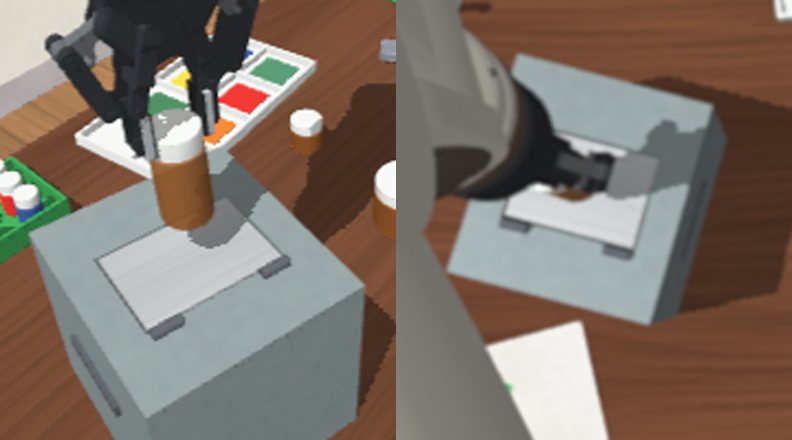

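Run:
```python
from st import *
s=bot.camera('side')
img=s['color'][:,:,::-1].copy(); img=cv2.resize(img,None,fx=4,fy=4,interpolation=cv2.INTER_CUBIC)
p=bot.get_obs()['ee_pos']
for z in (p[2]-.057,p[2]-.057+.064,p[2]+.025):
    pts=[(proj(s,[p[0]+.02*np.cos(a),p[1]+.02*np.sin(a),z])+.5)*4 for a in np.linspace(0,2*np.pi,60)]
    cv2.polylines(img,[np.array(pts).astype(np.int32)],True,(0,255,0),1)
cv2.imwrite('pics/ov.png',img[540:1040,600:1100])
```

```text
(no output)
```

View pics/ov.png

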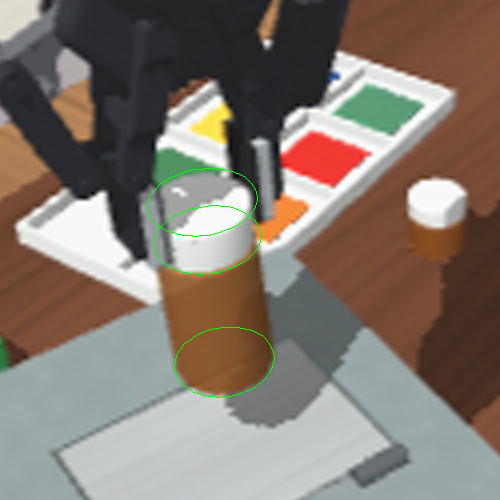

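The overlay shows the bottle upright, with its underside 57 mm below the TCP and about 2 mm off at most. I correct the offset and push down through the flap slowly.

>>> servo_tool(motion=[[[1.2,2.9,8,0,0,0],[0,0,14,0,0,0],[0,0,10,0,0,0],[0,0,6,0,0,0],[0,0,4,0,0,0]]])

```text
time: 8.2
ee_pos: [0.5239, 0.1742, 0.2392]
tcp_rot: [-180.0, -0.0, 164.7]
wrist_force: [-0.5, -0.3, -1.5]
opening: 0.0372
```

>>> servo_tool(motion=[[[0,0,4,0,0,0],[0,0,4,0,0,0],[0,0,4,0,0,0],[0,0,4,0,0,0],[0,0,4,0,0,0]]])

```text
time: 8.7
ee_pos: [0.5242, 0.1745, 0.2198]
tcp_rot: [180.0, 0.0, 164.7]
wrist_force: [-0.8, -0.2, 0.8]
opening: 0.0371
```

Run:
```python
from st import *
st([.524,.1755,.171])
s=bot.camera('side');t=bot.camera('top')
def crop(c,x,y,w,h,k): return cv2.resize(c['color'][y:y+h,x:x+w,::-1],None,fx=k,fy=k,interpolation=cv2.INTER_CUBIC)
cv2.imwrite('pics/ins1.png',np.hstack([crop(s,120,130,180,200,2.2),crop(t,60,120,180,200,2.2)]))
```

```text
t 8.7 q [18.4  5.3 10.1 94.9  0.  33.7] pos [0.5242 0.1745 0.2198] rpy [1.7998e+02 2.0000e-02 1.6472e+02] F [-0.8 -0.2  0.8] open 0.037146925887683056
tool delta mm [ 0.5  0.9 48.8]
```

View pics/ins1.png

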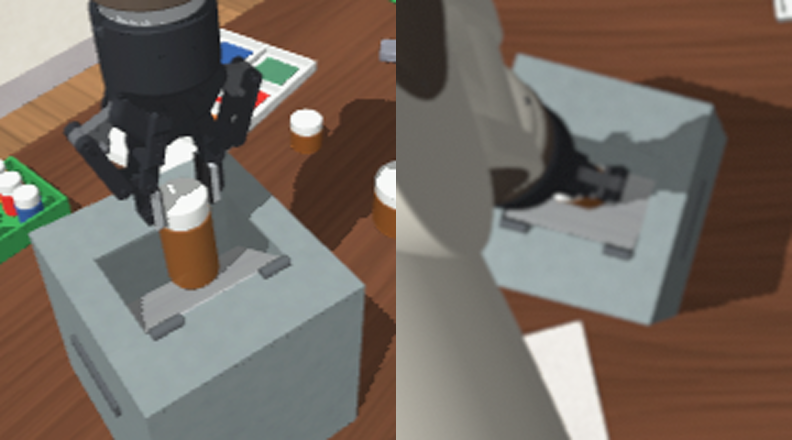

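The flap is swinging down and the bottle is upright and clear of the rim. I continue pushing.

>>> servo_tool(motion=[[[0.5,0.9,5,0,0,0],[0,0,5,0,0,0],[0,0,5,0,0,0],[0,0,5,0,0,0],[0,0,5,0,0,0]]])

```text
time: 9.3
ee_pos: [0.5239, 0.1754, 0.1943]
tcp_rot: [-180.0, -0.0, 164.7]
wrist_force: [0.3, -0.5, 0.3]
opening: 0.0372
```

>>> servo_tool(motion=[[[0,0,5,0,0,0],[0,0,5,0,0,0],[0,0,5,0,0,0],[0,0,5,0,0,0],[0,0,3,0,0,0]]])

```text
time: 9.8
ee_pos: [0.5237, 0.1753, 0.1713]
tcp_rot: [-180.0, -0.0, 164.7]
wrist_force: [0.5, 0.1, -0.1]
opening: 0.0374
```

>>> servo_tool(motion=[[[0,0,0,0,0,0],[0,0,0,0,0,0]]])

```text
time: 10.0
ee_pos: [0.5239, 0.1754, 0.1719]
tcp_rot: [-180.0, 0.0, 164.7]
wrist_force: [1.0, -0.7, -1.9]
opening: 0.0373
```

Run:
```python
from st import *
st([.524,.1755,.171])
s=bot.camera('side');t=bot.camera('top')
def crop(c,x,y,w,h,k): return cv2.resize(c['color'][y:y+h,x:x+w,::-1],None,fx=k,fy=k,interpolation=cv2.INTER_CUBIC)
cv2.imwrite('pics/ins2.png',np.hstack([crop(s,120,130,180,200,2.2),crop(t,60,120,180,200,2.2)]))
```

```text
t 10.0 q [18.5  4.6  4.1 89.5 -0.  33.8] pos [0.5239 0.1754 0.1719] rpy [-180.      0.    164.71] F [ 1.  -0.7 -1.9] open 0.0372886145098305
tool delta mm [-0.1  0.1  0.9]
```

View pics/ins2.png

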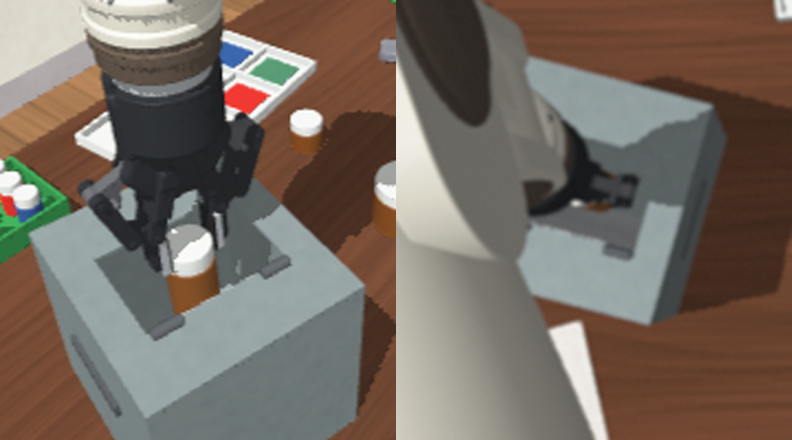

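The underside is now about 65 mm below the lid, well past half, with the gripper still holding. I release with a moderate opening.

>>> servo_tool(motion=[[[0,0,0,0,0,0],[0,0,0,0,0,0],[0,0,0,0,0,0],[0,0,0,0,0,0],[0,0,0,0,0,0]]], gripper=58)

```text
time: 10.6
ee_pos: [0.5239, 0.1754, 0.172]
tcp_rot: [180.0, 0.0, 164.7]
wrist_force: [0.1, 0.4, -1.0]
opening: 0.0579
```

Run:
```python
from st import *
st([.524,.1755,.171])
s=bot.camera('side');t=bot.camera('top')
def crop(c,x,y,w,h,k): return cv2.resize(c['color'][y:y+h,x:x+w,::-1],None,fx=k,fy=k,interpolation=cv2.INTER_CUBIC)
cv2.imwrite('pics/rel.png',np.hstack([crop(s,120,130,180,200,2.2),crop(t,60,120,180,200,2.2)]))
```

```text
t 10.6 q [18.5  4.6  4.1 89.5  0.  33.8] pos [0.5239 0.1754 0.172 ] rpy [180.     0.   164.71] F [ 0.1  0.4 -1. ] open 0.057892698233434715
tool delta mm [-0.1  0.1  1. ]
```

View pics/rel.png

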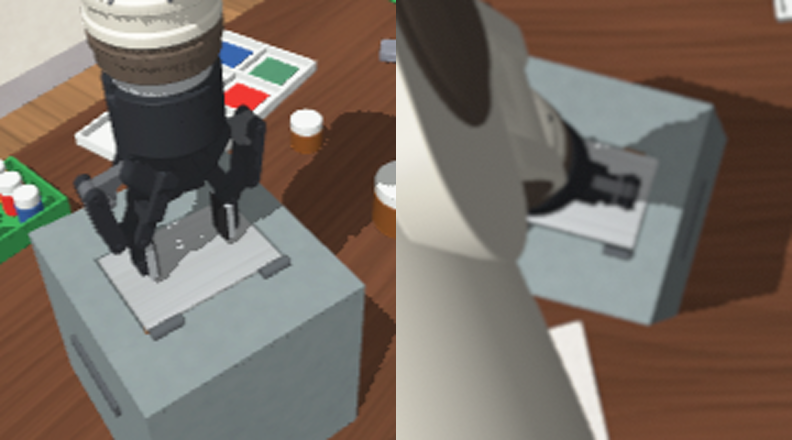

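The bottle has fallen in and the flap has swung up to the fingertips. I lift straight up and then clear.

>>> servo_tool(motion=[[[0,0,-8,0,0,0],[0,0,-10,0,0,0],[0,0,-15,0,0,0],[0,0,-25,0,0,0],[0,0,-30,0,0,0]]])

```text
time: 11.2
ee_pos: [0.5236, 0.1753, 0.261]
tcp_rot: [-180.0, -0.0, 164.7]
wrist_force: [-0.2, 0.1, 0.3]
opening: 0.058
```

>>> servo_tool(motion=[[[0,-30,-20,0,0,0],[0,-38,0,0,0,0],[0,-38,0,0,0,0],[0,-38,0,0,0,0],[0,-38,0,0,0,0]]])

```text
time: 11.7
ee_pos: [0.4754, -0.0014, 0.2811]
tcp_rot: [180.0, 0.1, 164.7]
wrist_force: [0.6, -0.9, 0.4]
opening: 0.0579
```

>>> servo_tool(motion=[[[0,-38,0,0,0,0],[0,-20,0,0,0,0],[0,0,0,0,0,0],[0,0,0,0,0,0],[0,0,0,0,0,0]]])

```text
time: 12.2
ee_pos: [0.4609, -0.0554, 0.2802]
tcp_rot: [180.0, 0.0, 164.8]
wrist_force: [-0.6, 0.9, 0.5]
opening: 0.0577
```

Run:
```python
from st import *
st()
s=bot.camera('side');t=bot.camera('top')
save(s,'end_s.png')
def crop(c,x,y,w,h,k): return cv2.resize(c['color'][y:y+h,x:x+w,::-1],None,fx=k,fy=k,interpolation=cv2.INTER_CUBIC)
cv2.imwrite('pics/end.png',np.hstack([crop(s,120,160,180,180,2.2),crop(t,60,100,180,180,2.2)]))
for n,c in (('s',s),('t',t)):
  for l in('bottle','pot','flap'): print(n,l,bot.look_for(c,l)[:2])
```

```text
t 12.2 q [ -6.9  -5.    6.7 101.7   0.    8.4] pos [ 0.4609 -0.0554  0.2802] rpy [1.7998e+02 2.0000e-02 1.6475e+02] F [-0.6  0.9  0.5] open 0.05767541178179645
s bottle []
s pot [{'rect': [251.6, 178.4, 14.1, 20.1], 'confidence': 0.6}]
s flap [{'rect': [165.3, 223.0, 80.7, 56.6], 'confidence': 0.92}, {'rect': [253.9, 176.0, 13.7, 22.9], 'confidence': 0.32}]
t bottle []
t pot []
t flap [{'rect': [109.0, 177.3, 69.5, 55.5], 'confidence': 0.56}]
```

View pics/end.png

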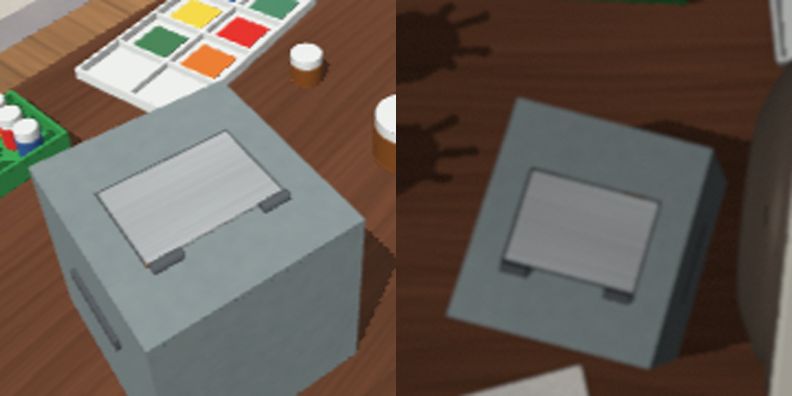

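View pics/end_s.png

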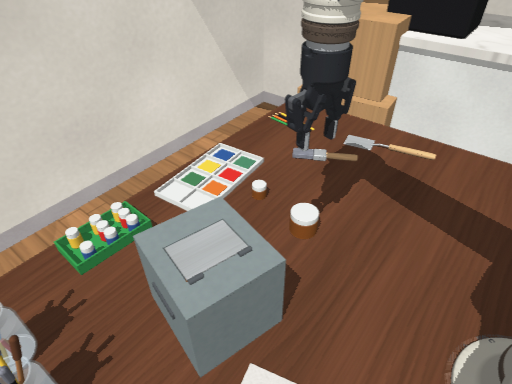

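The flap looks shut. There is a faint brown tint at its edges, so I compare it closely with the first picture.

Run:
```python
from st import *
s=bot.camera('side')
o=cv2.imread('pics/side0.png'); n=s['color'][:,:,::-1]
z=lambda a:cv2.resize(a[215:285,160:255],None,fx=4.2,fy=4.2,interpolation=cv2.INTER_CUBIC)
d=cv2.absdiff(o,n); 
cv2.imwrite('pics/cmp.png',np.vstack([np.hstack([z(o),z(n)]),np.hstack([z(d)*4,z(d)*0])]))
print(bot.get_obs()['time'])
```

```text
12.65
```

View pics/cmp.png

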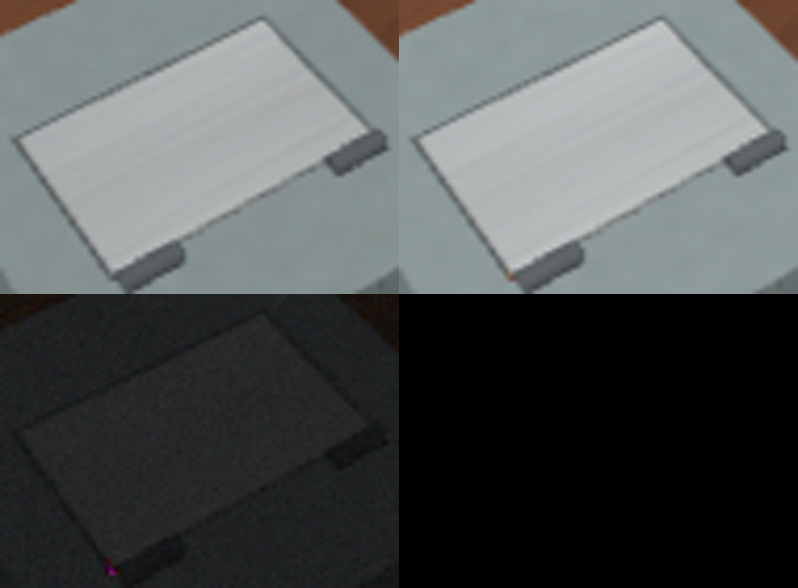

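The flap's edges coincide with the first picture. The single amber pixel is the bottle seen inside, through the gap. The pot has not moved. I hand the job in.

```bash
python3 -c "
from h import *
print(bot.job_done())"
```

```text
the job is handed in; nothing more can be done
None
```

The bottle is in the waste box and the flap is shut behind it; I handed the job in at about 12.7 s of the allowed 38 s.

- **What I did:** I gripped the tall bottle and pushed it upright through the flap. The gripper held it until its underside was about 65 mm below the lid. I then let go, lifted straight out and moved clear.
- **Flap:** after release, its outline in the side camera matches the first picture edge for edge.
- **Bottle:** the networks find no bottle on the table in either view. One amber pixel shows through the flap's gap, which I take to be the bottle inside the box.
- **Pot:** it is at the same place in the side view. The top camera could not confirm this, because the arm hid that part of the table.
- **Forces:** wrist force read at most about 5 N, seen while the fingers were closed on the bottle.
- **Small disagreements:** heights measured from the two views came out 2–4 mm below the given ones, about what the calibration allows. The gripper also read 37 mm on the 40 mm bottle, but the hold was steady.

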